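# Wedge the splash guard

### The arm

A 6-joint arm with a two-finger parallel gripper is mounted at the origin on a cart in front of the work surface, level with it; the furniture and walls round the work are solid. World frame = base frame: x ahead of the robot, y to its left, z up, the work surface at z = 0. Lengths are in m, angles in degrees, forces in N, time in s.
With the tool pointing down it reaches from about 0.25 to 0.725 m from the base axis. Payload 9.7 kg.
Tool frame: the origin (TCP) lies on the centre line of the jaws, within the pads' length; the fingertips stand 19 mm ahead of it and the grasp point (between the pads) is the TCP (bot.tcp_to_tips is the z of the fingertips in the tool frame, in m); z points along the fingers, y is the line along which they close (so a half turn about z gives the same grasp; the last joint's range is limited). The gripper opens to 85 mm and grips with 20 to 120 N. Pads are 22 mm wide; open, the fingers measure 114 mm over their backs; the gripper's body (76 mm by 85 mm) begins 54 mm behind the grasp point. The pads swing forward as they close: fully open they stand 13 mm farther back than shut.
Start: joints at [75.287, 4.979, 10.078, 95.1, 0, 90], TCP at [0.14, 0.532, 0.25] pointing down, gripper open.
Joint ranges: [-179.16, 179.16], [-48.56, 103.87], [-65.8, 70.77], [-126.05, 130.52], [-82.76, 87.17], [-180, 180]. Speed limits (degrees/s): [127.2, 127.2, 147.25, 180, 180, 180].

### API

Orientations are given as [roll, pitch, yaw] about the fixed x, y, z axes, in that order (R = Rz(yaw) Ry(pitch) Rx(roll)).
In Python, from workcell import bot gives the robot as it stands. The module is installed in compiled form; this text tells all that it offers.
- The arm moves only by the tool play_rows, never from a script. Its argument "increments" is a list of rows, each an object with "slide": the shift along the tool's x, y, z in mm, a list of three; "angular": the turn, a rotation vector about the tool's x, y, z in degrees, a list of three; "claw": the opening, from -1 (shut) to 1 (fully open). In form: [{"slide": [x, y, z], "angular": [rx, ry, rz], "claw": claw}, ...]. A call has 1 to 8 rows; each row shifts and turns the commanded pose from where the row before left it, along the tool's axes as they then stand; what a row does not reach is not made up. A row lasts 1/10 s, in which the tool goes at most 50 mm and 8.59 degrees, less where a joint would pass 70% of its speed; a pose out of reach is approached as far as the arm can. A call is refused whole if a number of a shift passes 50 or a number of a turn 8.59, either way. A call with a gripper value outside its range is refused whole. The fingers move at their own pace and stop on an object; "squeeze" is the grip in N (left out, the last holds). Time passes only in rows, so rows that do not move let the fingers close. It gives the time, the measured TCP pose, the force, the opening and the grip force at its end, in the units of the state.
- bot.get_obs(): the state, without advancing time (a new reading comes with each control period).
- bot.camera(name): name is "scene" or "top" or "wrist"; returns the picture (384x512x3 uint8, red, green, blue); there is no depth.
- bot.camera_info(name): a dict with "fovy" (degrees; the focal length in pixels is half the picture's height over the tangent of half this angle, whatever the lens; pixels are square), "cx", "cy" (the principal point, pixels), "R" (3x3) and "t" (3): a world point X has camera coordinates R X + t. Camera axes: x right, y down, z forward; pixel columns grow to the right and rows downward; lengths in m; the calibration is good to about 2 mm. The wrist camera is an equidistant fisheye: a pixel r from the principal point sees the ray r / f radians off the axis. A picture is of the moment at which its call begins: read the wrist's pose just before it. camera_info takes no time and is no camera call; for the wrist camera it gives the pose at the moment of the call.
- bot.job_done(): hands the job in; it is judged then, once.
The state is a dict: "time": time; "q": joint angles; "qd": joint speeds; "joint_efforts": joint torques, N m; "ee_pos": TCP position; "tcp_rot": TCP orientation; "wrist_force": force on the tool from outside, world axes, zero at the start; "torque": the same for the moment, N m; "opening": finger opening in m; "grasp_force": force on a finger pad.
Only numpy, scipy, OpenCV 4.12 (cv2) and the standard library are available. Lean on these libraries where they do the work, as an engineer would, in place of code of your own. Each camera call takes 0.05 s, during which the arm holds its last target. There are 200 camera calls.

### The job

Swing the splash guard beside the hob back against its stop, gently. Then take the orange wedge and work it, thin end first and square to the panel, under the outer half of the panel from the right-hand side (the side away from the stop) until it jams under the rubber strip: press it home with a firm push of about 13 N, never more than 15 N, and let go so that it stays jammed. Leave everything else where it is.

Things in the scene. Friction and masses are not known exactly. Their poses are not given: they have to be found in the camera images.
- guard_stand: fixed steel stand of the splash guard: base plate 100x110x8 mm, round post 22 mm in diameter, 184 mm high. Origin on the worktop, on the post's axis (= the hinge axis). With the guard at its stop the panel runs from the post along this body's -x (roughly towards the robot); the stop is a short arm with a rubber buffer on its +y side, 110 mm up. A ladle hangs behind it, at x about 0.65 m.
- guard (a joint): swing of the guard's panel about the post, rad: 0 = against the stop; grows as the free end swings away from it, towards the stand's -y (the robot's right). Hinge friction 0.25 N m: it stays where left; the stop gives some 3 mm per 10 N at the free end. Panel: metal sheet in a frame 10 mm thick, 42 to 156 mm above the worktop, free end 204 mm from the hinge axis.
- guard_edge (a point): lower corner of the panel's free end, 200 mm from the hinge axis, 42 mm up, mid-thickness; swings along. x to the hinge, y to the stop, z up. Below the panel runs a black rubber strip (bead 10 mm thick, mid-thickness, full length): the gap under it is set anew each time, 9 to 19 mm, not measured; it gives upward like a spring, 9 N per mm.
- wedge: orange wedge, 187 mm long, about 0.16 kg. Origin on the underside, under the middle of its grip block; x points to the thin end, z up. Grip block 44 mm long (x), 36 wide (y), 45 high, with a black rubber band. The wedge proper, 46 mm wide, begins at x = 30 mm with a level top 27 mm high.
- wedge_tip (a point): middle of the thin end, on the underside, 165 mm from the wedge's origin along its x. The ramp falls straight from 27 mm high at x = 55 mm to 5 mm high here (1 in 5). Friction on worktop and strip about 0.6, differing by a fifth; driving takes 1 to 1.6 N of push per N with which the strip presses on it.
- pan: 16 cm steel sauce pan with a long handle, 206x290x75 mm, standing at the left; bystander
- bowl: small steel bowl, 115 mm across, 38 mm high, at the left front; bystander
- timer: red and white round kitchen timer, 62 mm across, 54 mm high, ahead and to the right of the guard's swing; bystander
- salt: steel shaker, 69 mm across, 96 mm high, at the right; bystander
- oil: yellow squeeze bottle, 45 mm across, 178 mm high, at the far right; bystander
- jus: brown squeeze bottle, 44 mm across, 172 mm high, at the far right; bystander
- turner: turner with a yellow handle and black slotted blade, 297x76x27 mm, lying at the far right; bystander

How it is judged (in metres and radians):
On the way, in this order (a step that is already met when the one before it is completed fails the run):
1. the guard has been swung against its stop, the wedge not yet under it (value of joint guard below 0.06 rad and contact force between wedge and guard_stand below 0.5 N), for 0.2 s.
2. the wedge's thin end is under the panel's strip and the wedge bears on it (y of wedge_tip in the frame of guard_edge above 0 m and contact force between wedge and guard_stand above 1 N), for 0.05 s.
At the end, for the whole second after the job is handed in: Panel within 0.06 rad of its stop; wedge flat (0.12 rad), square to the panel (0.35 rad), thin end over 5 mm past the panel's middle on the stop's side, grip on the other, under the panel's outer 100 mm; jammed: presses on the guard with 5 to 20 N; both at rest (value of joint guard below 0.06 rad and contact force between wedge and guard_stand between 5 and 20 N and y of wedge_tip in the frame of guard_edge above 0.005 m and y of wedge in the frame of guard_edge below -0.02 m and x of wedge_tip in the frame of guard_edge below 0.1 m and angle between the x axis of wedge and the y axis of guard_edge, either way round below 0.35 rad and angle between wedge's own z axis and vertical below 0.12 rad and linear speed of wedge below 0.01 m/s and velocity of joint guard below 0.05 rad/s); the robot touches nothing.
It fails at once if the wedge is overdriven: it presses on the guard with more than 20 N (contact force between wedge and guard_stand above 20 N).
It fails at once if the robot pushes the guard with more than 25 N (contact force between any of the arm, the fingers and guard_stand above 25 N).
It fails at once if one of the bystanders is shifted by more than 30 mm (distance of any of pan, bowl, timer, salt, oil, jus, turner from where it was at the start of the episode above 0.03 m).
It also fails if it takes over 72 s, if anything falls off the work surface, if the arm or the gripper's body presses on something with over 40 N, if the wrist force passes 120 N, or if a joint passes its speed limit or range.

## Working session

There is one attempt and no reset: what is moved stays moved. The work goes in short steps, Python scripts to look and compute and a tool call to move; the robot and the scene stay as the last step left them, time stands still between calls to the robot, and variables do not carry over. Pictures are saved under pics/ and viewed, at most 10 in all, crops included, and the job is handed in when it is done.

Besides the shell and the picture viewer there is one more tool, called after ">>>" as name(argument=value, ...) on one line, values as JSON. play_rows: Moves the arm, as the interface text tells. Its arguments: {"type":"object","properties":{"increments":{"type":"array"},"squeeze":{"type":"number"}},"required":["increments"]}

```bash
mkdir -p pics; cat > h.py <<'E'
import numpy as np, cv2
from workcell import bot
def snap(n,f):
    i=bot.camera_info(n); p=bot.camera(n); cv2.imwrite('pics/'+f,p[:,:,::-1]); np.savez('pics/'+f+'.npz',p=p,**{k:np.array(v) for k,v in i.items()}); return p,i
def load(f):
    d=np.load('pics/'+f+'.npz'); return d['p'],{k:d[k] for k in d.files if k!='p'}
def ray(i,u,v,fish=False):
    f=192/np.tan(np.radians(float(i['fovy']))/2)
    x=np.array([u-i['cx'],v-i['cy']],float)/f
    if fish:
        r=np.hypot(*x); d=np.array([*(x/r*np.sin(r)),np.cos(r)]) if r>0 else np.array([0,0,1.])
    else: d=np.array([*x,1])
    R=np.array(i['R']);t=np.array(i['t']); return -R.T@t, R.T@(d/np.linalg.norm(d))
def onz(i,u,v,z,fish=False):
    o,d=ray(i,u,v,fish); return o+d*(z-o[2])/d[2]
def tri(*rs):
    A=sum(np.eye(3)-np.outer(d,d) for o,d in rs); b=sum((np.eye(3)-np.outer(d,d))@o for o,d in rs)
    X=np.linalg.solve(A,b); return X,[np.linalg.norm(np.cross(X-o,d)) for o,d in rs]
E
python3 - <<'E'
from h import *
print(bot.get_obs())
for n in ('scene','top'):
    p,i=snap(n,n+'0.png'); print(n,i)
a=cv2.imread('pics/scene0.png');b=cv2.imread('pics/top0.png')
E
```

```text
{'time': 0.0, 'q': array([ 7.52864103e+01,  5.01049231e+00,  1.00333140e+01,  9.51005637e+01,
       -2.66150035e-04,  9.00004636e+01]), 'qd': array([ 0.01605748,  0.03315346, -0.07179553, -0.09714445,  0.03733184,
        0.09217814]), 'joint_efforts': array([-6.87082365e-05, -5.20389891e+01,  4.64806366e+01,  1.62571081e-02,
        2.30131775e-05, -4.46050983e-07]), 'ee_pos': array([0.13963866, 0.53175217, 0.24957869]), 'tcp_rot': array([-1.79922258e+02,  2.66778862e-04,  1.65285947e+02]), 'wrist_force': array([-0.40694407,  0.29943054, -0.33901233]), 'torque': array([ 0.02088446,  0.01880916, -0.06913501]), 'grasp_force': 0.0, 'opening': 0.08532363233674534}
scene {'fovy': 42.13896050862293, 'cx': 252.54315222264654, 'cy': 191.42444687642882, 'R': array([[ 0.53744743, -0.84329392, -0.00236949],
       [-0.55556222, -0.35195383, -0.7533121 ],
       [ 0.63442957,  0.40618206, -0.65765892]]), 't': array([-0.30158799,  0.29866489,  1.47877633])}
top {'fovy': 49.5409687226661, 'cx': 253.5865893148756, 'cy': 195.16874351105838, 'R': array([[-0.02228022, -0.99960372,  0.0172043 ],
       [-0.98507783,  0.01901238, -0.17105612],
       [ 0.17066124, -0.02075874, -0.98511107]]), 't': array([-0.05550415,  0.47480557,  1.69697667])}
```

View pics/scene0.png

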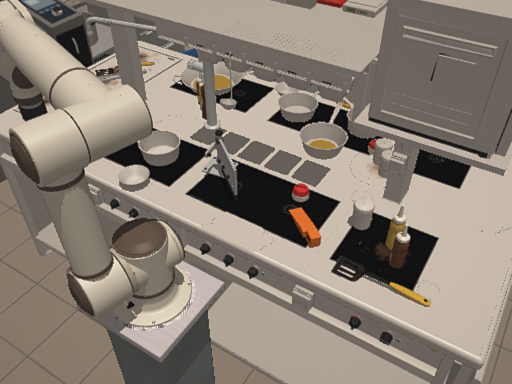

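View pics/top0.png

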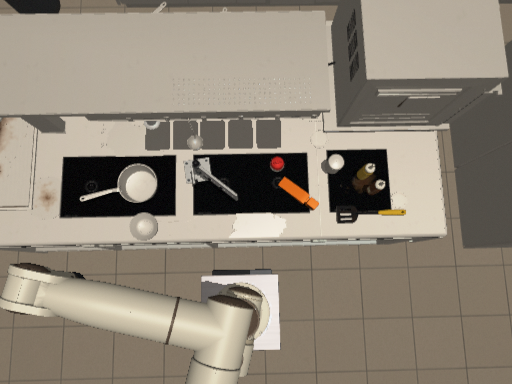

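The scene view shows the guard at about (225,165) and the orange wedge from (295,210) to (315,243). In the top view the post is near (198,165), the panel's free end near (237,198), and the wedge runs (280,180) to (317,206). I'll enlarge both.

```bash
python3 - <<'E'
from h import *
a=cv2.imread('pics/scene0.png')[110:260,190:340];b=cv2.imread('pics/top0.png')[145:225,175:325]
A=cv2.resize(a,None,fx=3.4,fy=3.4*1,interpolation=cv2.INTER_CUBIC)[:, :]
B=cv2.resize(b,None,fx=5.2,fy=5.2,interpolation=cv2.INTER_CUBIC)
cv2.imwrite('pics/ca.png',A);cv2.imwrite('pics/cb.png',B)
for f in('scene0.png','top0.png'):
    p,i=load(f);h=cv2.cvtColor(p,cv2.COLOR_RGB2HSV)
    m=cv2.inRange(h,(4,170,120),(16,255,255));n,l,s,c=cv2.connectedComponentsWithStats(m);k=1+np.argmax(s[1:,4]);
    cn=cv2.findContours((l==k).astype('u1'),0,2)[0][0]; print(f,s[k],c[k],cv2.minAreaRect(cn),cv2.boxPoints(cv2.minAreaRect(cn)).tolist())
    for z in (0,.02): print([onz(i,*q,z).round(3)[:2].tolist() for q in cv2.boxPoints(cv2.minAreaRect(cn))])
E
```

```text
scene0.png [289 207  32  40 523] [305.88527725 225.10133843] ((306.0097351074219, 225.37454223632812), (44.218605041503906, 15.635307312011719), 60.75117111206055) [[288.3861083984375, 209.90377807617188], [302.02801513671875, 202.26431274414062], [323.63336181640625, 240.84530639648438], [309.991455078125, 248.48477172851562]]
[[0.529, -0.17], [0.589, -0.191], [0.461, -0.34], [0.407, -0.318]]
[[0.51, -0.179], [0.569, -0.2], [0.443, -0.347], [0.39, -0.325]]
top0.png [279 177  40  32 440] [297.29318182 192.3       ] ((298.4399719238281, 193.07997131347656), (43.999996185302734, 11.19999885559082), 36.869895935058594) [[277.47998046875, 184.35997009277344], [284.199951171875, 175.3999786376953], [319.39996337890625, 201.7999725341797], [312.67999267578125, 210.7599639892578]]
[[0.526, -0.17], [0.565, -0.2], [0.446, -0.347], [0.408, -0.317]]
[[0.522, -0.168], [0.56, -0.198], [0.443, -0.344], [0.406, -0.313]]
```

View pics/ca.png

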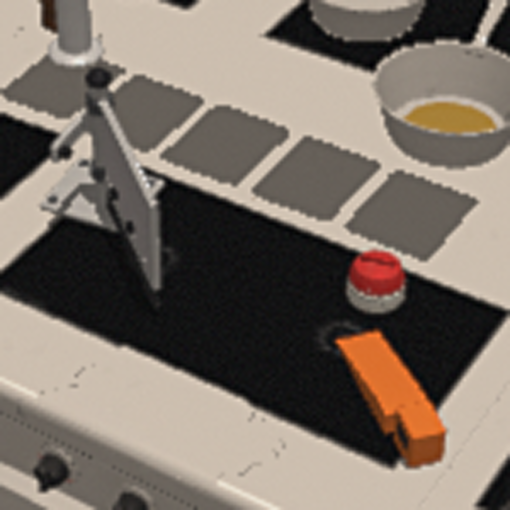

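View pics/cb.png

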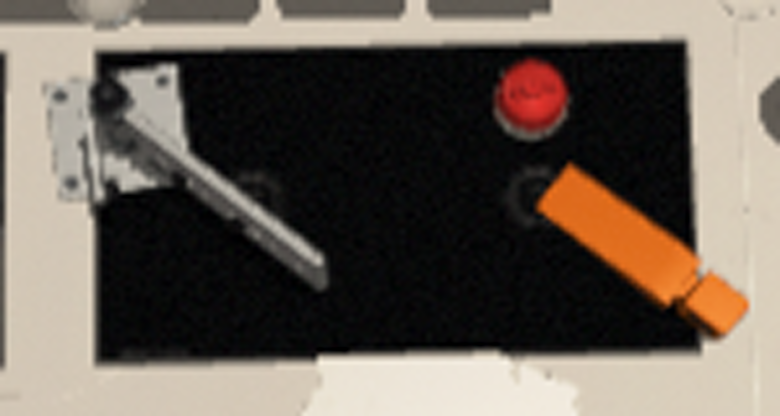

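```bash
python3 - <<'E'
from h import *
_,S=load('scene0.png');_,T=load('top0.png')
a=lambda x,y:(190+x/3.4,110+y/3.4); b=lambda x,y:(175+x/5.2,145+y/5.2)
P=lambda A,B:tri(ray(S,*a(*A)),ray(T,*b(*B)))
def show(n,r): print(n,r[0].round(4),np.round(r[1],4)); return r[0]
post=show('post top',P((98,73),(108,92)))
fe=show('panel top free',P((155,208),(324,258)))
c1=show('thin L',P((338,342),(538,207)));c2=show('thin R',P((381,332),(570,163)))
g1=show('grip end top L',P((411,440),(718,340)));g2=show('grip end top R',P((443,430),(748,305)))
for q in((42,85),(177,63),(187,185),(62,203)): print('plate',onz(T,*b(*q),.008).round(4))
print('timer',onz(T,*b(531,95),.05).round(3))
d=(c1+c2-g1-g2)[:2];print('wedge yaw',np.degrees(np.arctan2(d[1],d[0])),np.linalg.norm(d)/2)
d=(fe-post)[:2];print('panel dir',np.degrees(np.arctan2(d[1],d[0])),np.linalg.norm(d))
E
```

```text
post top [0.5827 0.1585 0.1791] [0.001 0.001]
panel top free [0.4582 0.0009 0.1484] [0.0004 0.0004]
thin L [ 0.524  -0.1749  0.0027] [0.0011 0.0011]
thin R [ 0.5616 -0.2036  0.0012] [0.0021 0.0021]
grip end top L [ 0.4066 -0.3144  0.0404] [0.0033 0.0033]
grip end top R [ 0.4324 -0.3371  0.0445] [0.0008 0.0008]
plate [0.633  0.2343 0.008 ]
plate [0.6499 0.1226 0.008 ]
plate [0.5462 0.1148 0.008 ]
plate [0.533  0.2173 0.008 ]
timer [ 0.607 -0.167  0.05 ]
wedge yaw 47.89506972957126 0.18395706315067167
panel dir -128.32640072615555 0.20091690545113944
```

>>> play_rows(increments=[{"slide":[0,0,0],"angular":[0,0,0],"claw":-1}], squeeze=30)

```text
time: 0.2
ee_pos: [0.1397, 0.5319, 0.2499]
tcp_rot: [-180.0, -0.0, 165.3]
wrist_force: [-0.2, 0.7, 0.4]
opening: 0.0729
grasp_force: 0.0
```

```bash
cat >> h.py <<'E'
def plan(p,y,P,Y,n):  # rows for vertical tool from pos p,yaw y to P,Y
    p=np.array(p,float)*1e3;P=np.array(P,float)*1e3;d=(P-p)/n;dy=(Y-y)/n;out=[]
    for k in range(n):
        t=np.radians(y+k*dy); R=np.array([[np.cos(t),np.sin(t),0],[np.sin(t),-np.cos(t),0],[0,0,-1]])
        out.append((R.T@d).round(0).astype(int).tolist()); 
    print('turn z',round(-dy,2),out,flush=True)
E
python3 - <<'E'
from h import *
p=[.1397,.5319,.25];P=np.array([.505,.003,.25]); m=p+(P-p)*8/14
plan(p,165.3,m,98.5,8); plan(m,98.5,P,98.5,6)
E
```

```text
turn z 8.35 [[-35, -30, 0], [-39, -25, 0], [-42, -19, 0], [-44, -12, 0], [-46, -6, 0], [-46, 1, 0], [-45, 8, 0], [-44, 14, 0]]
turn z -0.0 [[-41, 20, 0], [-41, 20, 0], [-41, 20, 0], [-41, 20, 0], [-41, 20, 0], [-41, 20, 0]]
```

>>> play_rows(increments=[{"slide":[-35,-30,0],"angular":[0,0,8.35],"claw":-1},{"slide":[-39,-25,0],"angular":[0,0,8.35],"claw":-1},{"slide":[-42,-19,0],"angular":[0,0,8.35],"claw":-1},{"slide":[-44,-12,0],"angular":[0,0,8.35],"claw":-1},{"slide":[-46,-6,0],"angular":[0,0,8.35],"claw":-1},{"slide":[-46,1,0],"angular":[0,0,8.35],"claw":-1},{"slide":[-45,8,0],"angular":[0,0,8.35],"claw":-1},{"slide":[-44,14,0],"angular":[0,0,8.35],"claw":-1}])

```text
time: 1.0
ee_pos: [0.3498, 0.2272, 0.2503]
tcp_rot: [180.0, -0.0, 98.2]
wrist_force: [0.7, 0.9, 1.0]
opening: 0.0002
grasp_force: 0.0
```

>>> play_rows(increments=[{"slide":[-41,20,0],"angular":[0,0,0],"claw":-1},{"slide":[-41,20,0],"angular":[0,0,0],"claw":-1},{"slide":[-41,20,0],"angular":[0,0,0],"claw":-1},{"slide":[-41,20,0],"angular":[0,0,0],"claw":-1},{"slide":[-41,20,0],"angular":[0,0,0],"claw":-1},{"slide":[-41,20,0],"angular":[0,0,0],"claw":-1},{"slide":[0,0,0],"angular":[0,0,0],"claw":-1},{"slide":[0,0,0],"angular":[0,0,0],"claw":-1}])

```text
time: 1.8
ee_pos: [0.5042, 0.0025, 0.2497]
tcp_rot: [-179.9, -0.0, 98.4]
wrist_force: [0.0, -0.2, 0.5]
opening: 0.0001
grasp_force: 0.0
```

```bash
python3 - <<'E'
from h import *
p,i=snap('wrist','w1.png'); print(i); snap('top','top1.png')
E
```

```text
{'fovy': 65.70646984690485, 'cx': 254.21204518220046, 'cy': 189.57719401295395, 'R': array([[ 0.98938378,  0.14532175, -0.00114921],
       [ 0.14007651, -0.95150708,  0.27388474],
       [ 0.03870793, -0.2711381 , -0.96176183]]), 't': array([-0.49875709, -0.10296446,  0.35902501])}
```

View pics/w1.png

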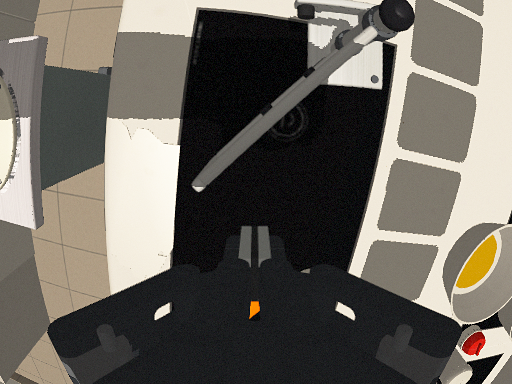

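The wrist view shows the shut fingers at (253,245), the panel from the post top (398,12) to its free end (200,187), and the base plate and stop arm at the upper right. There is room to descend beside the panel.

```bash
python3 - <<'E'
from h import *
_,i=load('w1.png');_,T=load('top0.png');_,S=load('scene0.png')
w=lambda u,v:ray(i,u,v,True); b=lambda x,y:ray(T,175+x/5.2,145+y/5.2); a=lambda x,y:ray(S,190+x/3.4,110+y/3.4)
print(tri(w(398,12),b(108,92),a(98,73))); print(tri(w(200,187),b(324,258),a(155,208)))
print([onz(i,*q,.008,True).round(4) for q in((310,28),(307,85),(383,90),(397,45))])
E
```

```text
(array([0.58261639, 0.15892479, 0.17946479]), [np.float64(0.0009739956121062807), np.float64(0.0007203473375785356), np.float64(0.0014732264720247505)])
(array([0.45950017, 0.00224539, 0.14593207]), [np.float64(0.0013866556769823446), np.float64(0.0017429347407516844), np.float64(0.0007329909562961795)])
[array([0.5464, 0.1824, 0.008 ]), array([0.553 , 0.1093, 0.008 ]), array([0.653 , 0.1246, 0.008 ]), array([0.6645, 0.1901, 0.008 ])]
```

>>> play_rows(increments=[{"slide":[0,0,40],"angular":[0,0,0],"claw":-1},{"slide":[0,0,40],"angular":[0,0,0],"claw":-1},{"slide":[0,0,40],"angular":[0,0,0],"claw":-1},{"slide":[0,0,5],"angular":[0,0,0],"claw":-1},{"slide":[0,0,0],"angular":[0,0,0],"claw":-1}])

```text
time: 2.4
ee_pos: [0.5034, 0.0042, 0.1256]
tcp_rot: [-179.9, -0.0, 98.6]
wrist_force: [0.3, -0.6, 0.2]
opening: -0.0001
grasp_force: 0.0
```

>>> play_rows(increments=[{"slide":[10,-7,0],"angular":[0,0,0],"claw":-1},{"slide":[10,-7,0],"angular":[0,0,0],"claw":-1},{"slide":[10,-7,0],"angular":[0,0,0],"claw":-1},{"slide":[10,-7,0],"angular":[0,0,0],"claw":-1},{"slide":[10,-7,0],"angular":[0,0,0],"claw":-1},{"slide":[10,-6,0],"angular":[0,0,0],"claw":-1},{"slide":[10,-4,0],"angular":[0,0,0],"claw":-1},{"slide":[10,-4,0],"angular":[0,0,0],"claw":-1}])

```text
time: 3.2
ee_pos: [0.4433, 0.076, 0.1252]
tcp_rot: [-180.0, 0.0, 98.5]
wrist_force: [0.9, -1.0, -0.5]
opening: -0.0001
grasp_force: 0.0
```

>>> play_rows(increments=[{"slide":[8,-3,0],"angular":[0,0,0],"claw":-1},{"slide":[8,-3,0],"angular":[0,0,0],"claw":-1},{"slide":[6,-2,0],"angular":[0,0,0],"claw":-1},{"slide":[5,0,0],"angular":[0,0,0],"claw":-1},{"slide":[4,0,0],"angular":[0,0,0],"claw":-1},{"slide":[3,0,0],"angular":[0,0,0],"claw":-1}])

```text
time: 3.8
ee_pos: [0.4309, 0.1079, 0.1252]
tcp_rot: [-180.0, 0.0, 98.5]
wrist_force: [-1.5, -1.5, 0.7]
opening: 0.0
grasp_force: 0.0
```

>>> play_rows(increments=[{"slide":[3,0,0],"angular":[0,0,0],"claw":-1},{"slide":[3,0,0],"angular":[0,0,0],"claw":-1},{"slide":[2,0,0],"angular":[0,0,0],"claw":-1},{"slide":[0,0,0],"angular":[0,0,0],"claw":-1}])

```text
time: 4.2
ee_pos: [0.4297, 0.1157, 0.1252]
tcp_rot: [-180.0, -0.0, 98.5]
wrist_force: [-0.5, -1.3, -0.3]
opening: 0.0001
grasp_force: 0.0
```

>>> play_rows(increments=[{"slide":[2,0,0],"angular":[0,0,0],"claw":-1},{"slide":[1,0,0],"angular":[0,0,0],"claw":-1},{"slide":[0,0,0],"angular":[0,0,0],"claw":-1}])

```text
time: 4.5
ee_pos: [0.4293, 0.1186, 0.1253]
tcp_rot: [-180.0, -0.0, 98.5]
wrist_force: [-0.2, -0.8, 0.4]
opening: 0.0
grasp_force: 0.0
```

>>> play_rows(increments=[{"slide":[2,0,0],"angular":[0,0,0],"claw":-1},{"slide":[2,0,0],"angular":[0,0,0],"claw":-1},{"slide":[0,0,0],"angular":[0,0,0],"claw":-1}])

```text
time: 4.8
ee_pos: [0.4287, 0.1223, 0.1252]
tcp_rot: [-180.0, 0.1, 98.5]
wrist_force: [0.1, -5.1, 0.5]
opening: -0.0004
grasp_force: 0.0
```

>>> play_rows(increments=[{"slide":[1,0,0],"angular":[0,0,0],"claw":-1},{"slide":[1,0,0],"angular":[0,0,0],"claw":-1},{"slide":[0,0,0],"angular":[0,0,0],"claw":-1}])

```text
time: 5.1
ee_pos: [0.4285, 0.1234, 0.1252]
tcp_rot: [-180.0, 0.2, 98.4]
wrist_force: [1.5, -9.7, 0.9]
opening: -0.0002
grasp_force: 0.0
```

>>> play_rows(increments=[{"slide":[1,0,0],"angular":[0,0,0],"claw":-1},{"slide":[1,0,0],"angular":[0,0,0],"claw":-1},{"slide":[0,0,0],"angular":[0,0,0],"claw":-1}])

```text
time: 5.4
ee_pos: [0.4283, 0.1246, 0.1253]
tcp_rot: [-180.0, 0.3, 98.4]
wrist_force: [1.7, -16.3, 0.9]
opening: 0.0002
grasp_force: 0.0
```

>>> play_rows(increments=[{"slide":[-2,0,0],"angular":[0,0,0],"claw":-1},{"slide":[-4,0,0],"angular":[0,0,0],"claw":-1},{"slide":[-10,0,0],"angular":[0,0,0],"claw":-1},{"slide":[-30,0,0],"angular":[0,0,0],"claw":-1},{"slide":[-40,0,-40],"angular":[0,0,0],"claw":0.0},{"slide":[-20,0,-40],"angular":[0,0,0],"claw":1},{"slide":[0,0,-40],"angular":[0,0,0],"claw":1},{"slide":[0,0,0],"angular":[0,0,0],"claw":1}])

```text
time: 6.2
ee_pos: [0.4446, 0.0254, 0.2459]
tcp_rot: [179.6, 0.0, 98.4]
wrist_force: [0.3, 0.5, -0.6]
opening: 0.058
grasp_force: 0.0
```

```bash
python3 - <<'E'
from h import *
snap('wrist','w2.png')
p=bot.get_obs()['ee_pos']; print(p); plan(p,98.5,[.366,-.385,.25],48.2,9)
E
```

```text
[0.44417762 0.02567877 0.24323044]
turn z 5.59 [[-44, -15, -1], [-45, -11, -1], [-46, -7, -1], [-46, -2, -1], [-46, 2, -1], [-46, 7, -1], [-45, 11, -1], [-44, 16, -1], [-42, 20, -1]]
```

View pics/w2.png

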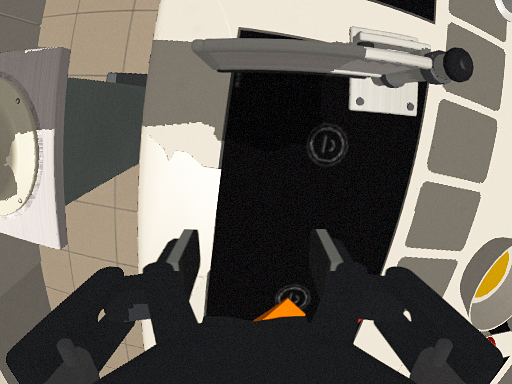

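The panel now runs from its free end at (197,45) to the post at (457,63), with the wedge tip at the bottom (290,305). Next is checking its angle and moving to view the wedge.

>>> play_rows(increments=[{"slide":[-44,-15,-1],"angular":[0,0,5.6],"claw":1},{"slide":[-45,-11,-1],"angular":[0,0,5.6],"claw":1},{"slide":[-46,-7,-1],"angular":[0,0,5.6],"claw":1},{"slide":[-46,-2,-1],"angular":[0,0,5.6],"claw":1},{"slide":[-46,2,-1],"angular":[0,0,5.6],"claw":1},{"slide":[-46,7,-1],"angular":[0,0,5.6],"claw":1},{"slide":[-45,11,-1],"angular":[0,0,5.6],"claw":1},{"slide":[-44,16,0],"angular":[0,0,5.6],"claw":1}])

```text
time: 7.05
ee_pos: [0.3715, -0.3398, 0.2467]
tcp_rot: [-180.0, -0.0, 53.5]
wrist_force: [1.5, -0.2, -0.1]
opening: 0.0856
grasp_force: 0.0
```

>>> play_rows(increments=[{"slide":[-42,20,0],"angular":[0,0,5.5],"claw":1},{"slide":[0,0,0],"angular":[0,0,0],"claw":1},{"slide":[0,0,0],"angular":[0,0,0],"claw":1}])

```text
time: 7.35
ee_pos: [0.3631, -0.3842, 0.2461]
tcp_rot: [-179.9, -0.0, 48.1]
wrist_force: [-0.1, 1.2, -0.3]
opening: 0.0853
grasp_force: 0.0
```

```bash
python3 - <<'E'
from h import *
_,i=load('w2.png')
e=onz(i,200,43,.156,True); q=onz(i,458,64,.184,True); d=e-q; print(e,q,np.degrees(np.arctan2(d[1],d[0])),np.hypot(d[0],d[1]))
print(bot.get_obs()['ee_pos'],bot.get_obs()['tcp_rot']); p,_=snap('wrist','w3.png'); snap('top','top3.png'); snap('scene','scene3.png')
p[np.load('pics/top3.png.npz')['p'].shape[0]:]=0
E
```

```text
[0.38985315 0.13638445 0.156     ] [0.57544467 0.15804987 0.184     ] -173.34159082677442 0.18685181831870584
[ 0.36308509 -0.38423221  0.24608827] [-1.79852607e+02 -4.04217124e-02  4.81242899e+01]
```

View pics/w3.png

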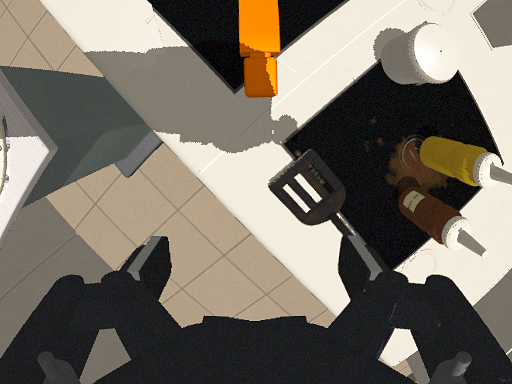

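The wedge's grip block is at (246–277, 52–97), slightly right of the gripper's centre line; the turner, salt and bottles are clear to the right.

```bash
python3 - <<'E'
from h import *
p,i=load('w3.png'); print('cam',-np.array(i['R']).T@np.array(i['t']))
h=cv2.cvtColor(p,cv2.COLOR_RGB2HSV); m=cv2.inRange(h,(3,150,90),(18,255,255))[:120]
W=lambda q:(q[:2]-[.433,-.311])@np.array([[np.cos(.8412),-np.sin(.8412)],[np.sin(.8412),np.cos(.8412)]])
for v in range(4,100,8):
    x=np.where(m[v,200:320])[0]
    if len(x): l,r=200+x[0],200+x[-1]+1; print(v,l,r,p[v,(l+r)//2],*[(W(onz(i,l,v,z,True))*1e3).round(0).tolist()+(W(onz(i,r,v,z,True))*1e3).round(0).tolist() for z in (0,.027,.045)])
_,S=load('scene0.png');_,T=load('top0.png')
for n,w,b,a in(('endtopL',(246,58),(718,340),(411,440)),('endtopR',(277,57),(748,305),(443,430))):
    X,e=tri(ray(i,*w,True),ray(T,175+b[0]/5.2,145+b[1]/5.2),ray(S,190+a[0]/3.4,110+a[1]/3.4)); print(n,X.round(4),np.round(e,4),W(X))
E
```

```text
cam [ 0.40942938 -0.33213198  0.36932234]
4 239 278 [253 141   0] [102.0, 23.0, 103.0, -25.0] [93.0, 22.0, 93.0, -23.0] [86.0, 21.0, 86.0, -22.0]
12 239 279 [253 139   0] [91.0, 23.0, 92.0, -26.0] [82.0, 22.0, 83.0, -24.0] [76.0, 21.0, 77.0, -23.0]
20 239 279 [254 140   0] [80.0, 23.0, 81.0, -26.0] [72.0, 21.0, 72.0, -24.0] [67.0, 21.0, 67.0, -23.0]
28 239 280 [254 140   0] [70.0, 23.0, 70.0, -27.0] [62.0, 21.0, 62.0, -25.0] [57.0, 20.0, 57.0, -24.0]
36 239 280 [254 149   0] [59.0, 23.0, 59.0, -27.0] [52.0, 21.0, 53.0, -25.0] [48.0, 20.0, 48.0, -24.0]
44 240 281 [254 158   0] [48.0, 22.0, 49.0, -29.0] [43.0, 20.0, 43.0, -26.0] [39.0, 19.0, 39.0, -25.0]
52 240 280 [137  61   0] [38.0, 22.0, 38.0, -27.0] [33.0, 20.0, 33.0, -25.0] [30.0, 19.0, 30.0, -24.0]
60 244 277 [162  77   0] [28.0, 17.0, 28.0, -24.0] [23.0, 16.0, 24.0, -22.0] [21.0, 15.0, 21.0, -20.0]
68 244 277 [162  74   0] [18.0, 17.0, 18.0, -24.0] [14.0, 16.0, 14.0, -22.0] [12.0, 15.0, 12.0, -20.0]
76 244 277 [165  82   0] [8.0, 17.0, 8.0, -24.0] [5.0, 16.0, 5.0, -22.0] [3.0, 15.0, 3.0, -20.0]
84 245 277 [161  76   0] [-2.0, 16.0, -2.0, -24.0] [-5.0, 15.0, -4.0, -22.0] [-6.0, 14.0, -6.0, -20.0]
92 245 277 [161  76   0] [-12.0, 16.0, -12.0, -24.0] [-14.0, 15.0, -14.0, -22.0] [-15.0, 14.0, -15.0, -20.0]
endtopL [ 0.4224 -0.3029  0.03  ] [0.026  0.0195 0.0094] [-0.00101842  0.01327923]
endtopR [ 0.4482 -0.3256  0.0346] [0.0263 0.0195 0.0085] [-0.00076268 -0.02104507]
```

>>> play_rows(increments=[{"slide":[35,2,0],"angular":[0,0,-1.5],"claw":1},{"slide":[35,2,20],"angular":[0,0,0],"claw":1},{"slide":[32,2,40],"angular":[0,0,0],"claw":1},{"slide":[0,0,40],"angular":[0,0,0],"claw":1},{"slide":[0,0,40],"angular":[0,0,0],"claw":1},{"slide":[0,0,40],"angular":[0,0,0],"claw":1},{"slide":[0,0,30],"angular":[0,0,0],"claw":1},{"slide":[0,0,0],"angular":[0,0,0],"claw":1}])

```text
time: 8.3
ee_pos: [0.4326, -0.3083, 0.0348]
tcp_rot: [-179.6, 0.0, 49.8]
wrist_force: [-0.6, 0.5, 1.1]
opening: 0.0854
grasp_force: 0.0
```

```bash
python3 - <<'E'
from h import *
print(bot.get_obs()['ee_pos'],bot.get_obs()['tcp_rot']);snap('wrist','w4.png')
E
```

```text
[ 0.43257011 -0.30832209  0.03477012] [-1.79627449e+02  2.20018431e-02  4.98278887e+01]
```

View pics/w4.png

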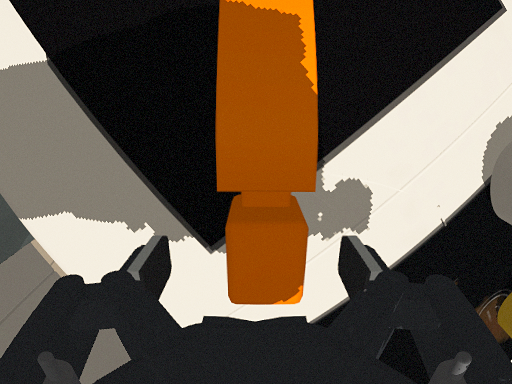

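The fingers straddle the grip block, whose centre is near column 266 against the fingers' 254, so I shift 5 mm to the right, go down and close.

>>> play_rows(increments=[{"slide":[-1,5,4],"angular":[0,0,0],"claw":1},{"slide":[0,0,4],"angular":[0,0,0],"claw":1},{"slide":[0,0,0],"angular":[0,0,0],"claw":0},{"slide":[0,0,0],"angular":[0,0,0],"claw":-0.5},{"slide":[0,0,0],"angular":[0,0,0],"claw":-1},{"slide":[0,0,0],"angular":[0,0,0],"claw":-1},{"slide":[0,0,0],"angular":[0,0,0],"claw":-1},{"slide":[0,0,0],"angular":[0,0,0],"claw":-1}], squeeze=50)

```text
time: 9.15
ee_pos: [0.4378, -0.3154, 0.0313]
tcp_rot: [179.9, 0.0, 49.7]
wrist_force: [-0.5, 0.5, 5.9]
opening: 0.0355
grasp_force: 50.7
```

>>> play_rows(increments=[{"slide":[0,0,-5],"angular":[0,0,0],"claw":-1},{"slide":[0,0,-10],"angular":[0,0,0],"claw":-1},{"slide":[0,0,-10],"angular":[0,0,0],"claw":-1},{"slide":[0,0,0],"angular":[0,0,0],"claw":-1}])

```text
time: 9.55
ee_pos: [0.4383, -0.3157, 0.0576]
tcp_rot: [179.9, -0.0, 49.7]
wrist_force: [-0.4, -0.5, -0.8]
opening: 0.0357
grasp_force: 50.0
```

```bash
python3 - <<'E'
from h import *
o=bot.get_obs(); p=o['ee_pos']; print(p,o['tcp_rot'],o['wrist_force'],o['opening']); snap('scene','scene5.png')
plan(p,o['tcp_rot'][2],[.459,-.057,p[2]],98.5,8)
E
```

```text
[ 0.43831956 -0.31567105  0.05761064] [ 1.79851105e+02 -1.15170368e-02  4.96880936e+01] [-0.36319929 -0.5034683  -0.80739139] 0.035700866495602626
turn z -6.1 [[26, -19, 0], [28, -16, 0], [30, -13, 0], [31, -10, 0], [32, -6, 0], [32, -3, 0], [32, 0, 0], [32, 4, 0]]
```

>>> play_rows(increments=[{"slide":[26,-19,0],"angular":[0,0,-6.1],"claw":-1},{"slide":[28,-16,0],"angular":[0,0,-6.1],"claw":-1},{"slide":[30,-13,0],"angular":[0,0,-6.1],"claw":-1},{"slide":[31,-10,0],"angular":[0,0,-6.1],"claw":-1},{"slide":[32,-6,0],"angular":[0,0,-6.1],"claw":-1},{"slide":[32,-3,0],"angular":[0,0,-6.1],"claw":-1},{"slide":[32,0,0],"angular":[0,0,-6.1],"claw":-1},{"slide":[32,4,0],"angular":[0,0,-6.1],"claw":-1}])

```text
time: 10.4
ee_pos: [0.4574, -0.056, 0.0554]
tcp_rot: [-180.0, 0.0, 98.7]
wrist_force: [1.1, 1.0, -1.4]
opening: 0.0356
grasp_force: 50.8
```

>>> play_rows(increments=[{"slide":[0,0,8],"angular":[0,0,0],"claw":-1},{"slide":[0,0,8],"angular":[0,0,0],"claw":-1},{"slide":[0,0,5],"angular":[0,0,0],"claw":-1},{"slide":[0,0,0],"angular":[0,0,0],"claw":-1}])

```text
time: 10.8
ee_pos: [0.4569, -0.058, 0.0335]
tcp_rot: [-179.9, -0.0, 98.4]
wrist_force: [-0.9, -0.5, -1.8]
opening: 0.0354
grasp_force: 50.9
```

```bash
python3 - <<'E'
from h import *
o=bot.get_obs(); print(o['ee_pos'],o['tcp_rot'],o['wrist_force'],o['opening']); snap('wrist','w6.png');snap('scene','scene6.png')
E
```

```text
[ 0.45689447 -0.05798005  0.03345974] [-1.79893354e+02 -2.19810568e-02  9.83781234e+01] [-0.88539804 -0.52105978 -1.8082205 ] 0.035414127473021556
```

View pics/w6.png

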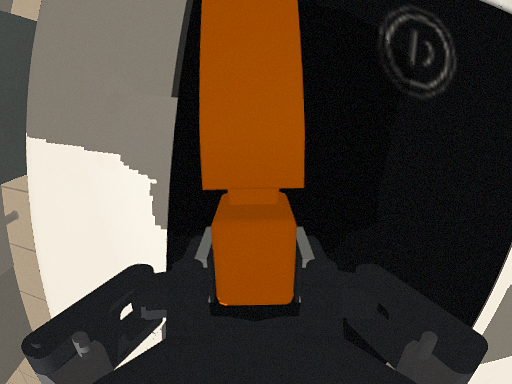

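The wedge is held straight (block at columns 212–297, centred on the fingers), still a couple of mm off the table. I lower it lightly.

>>> play_rows(increments=[{"slide":[0,0,1],"angular":[0,0,0],"claw":-1},{"slide":[0,0,0],"angular":[0,0,0],"claw":-1},{"slide":[0,0,0],"angular":[0,0,0],"claw":-1}])

```text
time: 11.2
ee_pos: [0.4577, -0.0575, 0.0338]
tcp_rot: [180.0, 0.0, 98.5]
wrist_force: [-0.2, 1.0, -1.1]
opening: 0.0357
grasp_force: 50.9
```

>>> play_rows(increments=[{"slide":[0,0,1],"angular":[0,0,0],"claw":-1},{"slide":[0,0,0],"angular":[0,0,0],"claw":-1},{"slide":[0,0,0],"angular":[0,0,0],"claw":-1}])

```text
time: 11.5
ee_pos: [0.4576, -0.0572, 0.0326]
tcp_rot: [-180.0, -0.0, 98.5]
wrist_force: [0.2, 0.9, -1.5]
opening: 0.0356
grasp_force: 50.9
```

>>> play_rows(increments=[{"slide":[0,0,1],"angular":[0,0,0],"claw":-1},{"slide":[0,0,0],"angular":[0,0,0],"claw":-1},{"slide":[0,0,0],"angular":[0,0,0],"claw":-1}])

```text
time: 11.8
ee_pos: [0.4576, -0.0572, 0.0316]
tcp_rot: [-180.0, -0.0, 98.5]
wrist_force: [0.6, 0.2, -1.7]
opening: 0.0356
grasp_force: 50.9
```

>>> play_rows(increments=[{"slide":[0,0,0.5],"angular":[0,0,0],"claw":-1},{"slide":[0,0,0],"angular":[0,0,0],"claw":-1},{"slide":[0,0,0],"angular":[0,0,0],"claw":-1}])

```text
time: 12.1
ee_pos: [0.4577, -0.0573, 0.0313]
tcp_rot: [180.0, 0.0, 98.5]
wrist_force: [0.1, 0.4, 0.9]
opening: 0.0354
grasp_force: 51.2
```

>>> play_rows(increments=[{"slide":[10,0,0],"angular":[0,0,0],"claw":-1},{"slide":[10,0,0],"angular":[0,0,0],"claw":-1},{"slide":[10,0,0],"angular":[0,0,0],"claw":-1},{"slide":[5,0,0],"angular":[0,0,0],"claw":-1},{"slide":[0,0,0],"angular":[0,0,0],"claw":-1},{"slide":[0,0,0],"angular":[0,0,0],"claw":-1}])

```text
time: 12.7
ee_pos: [0.4525, -0.0221, 0.0312]
tcp_rot: [180.0, -0.0, 98.5]
wrist_force: [-1.2, 1.3, 1.3]
opening: 0.0354
grasp_force: 51.3
```

>>> play_rows(increments=[{"slide":[3,0,0],"angular":[0,0,0],"claw":-1},{"slide":[2,0,0],"angular":[0,0,0],"claw":-1},{"slide":[0,0,0],"angular":[0,0,0],"claw":-1}])

```text
time: 13.0
ee_pos: [0.4519, -0.0177, 0.0312]
tcp_rot: [180.0, 0.0, 98.5]
wrist_force: [-0.3, -1.8, 3.3]
opening: 0.0354
grasp_force: 51.2
```

>>> play_rows(increments=[{"slide":[3,0,0],"angular":[0,0,0],"claw":-1},{"slide":[2,0,0],"angular":[0,0,0],"claw":-1},{"slide":[0,0,0],"angular":[0,0,0],"claw":-1}])

```text
time: 13.3
ee_pos: [0.4511, -0.0126, 0.0313]
tcp_rot: [180.0, -0.0, 98.5]
wrist_force: [0.4, -1.1, 3.5]
opening: 0.0352
grasp_force: 51.2
```

>>> play_rows(increments=[{"slide":[3,0,0],"angular":[0,0,0],"claw":-1},{"slide":[2,0,0],"angular":[0,0,0],"claw":-1},{"slide":[0,0,0],"angular":[0,0,0],"claw":-1}])

```text
time: 13.6
ee_pos: [0.4503, -0.0075, 0.0312]
tcp_rot: [180.0, -0.0, 98.5]
wrist_force: [0.1, -1.4, 4.0]
opening: 0.0356
grasp_force: 51.3
```

>>> play_rows(increments=[{"slide":[3,0,0],"angular":[0,0,0],"claw":-1},{"slide":[2,0,0],"angular":[0,0,0],"claw":-1},{"slide":[0,0,0],"angular":[0,0,0],"claw":-1}])

```text
time: 13.9
ee_pos: [0.4496, -0.0026, 0.0312]
tcp_rot: [180.0, -0.0, 98.5]
wrist_force: [-0.8, -1.8, 4.9]
opening: 0.0358
grasp_force: 51.4
```

>>> play_rows(increments=[{"slide":[3,0,-0.3],"angular":[0,0,0],"claw":-1},{"slide":[2,0,0],"angular":[0,0,0],"claw":-1},{"slide":[0,0,0],"angular":[0,0,0],"claw":-1}])

```text
time: 14.2
ee_pos: [0.4486, 0.0025, 0.0312]
tcp_rot: [-180.0, -0.0, 98.5]
wrist_force: [-0.2, 0.6, 1.4]
opening: 0.0354
grasp_force: 51.2
```

>>> play_rows(increments=[{"slide":[3,0,0],"angular":[0,0,0],"claw":-1},{"slide":[2,0,0],"angular":[0,0,0],"claw":-1},{"slide":[0,0,0],"angular":[0,0,0],"claw":-1}])

```text
time: 14.5
ee_pos: [0.4479, 0.0074, 0.0313]
tcp_rot: [-180.0, -0.0, 98.5]
wrist_force: [-0.1, 1.4, 0.6]
opening: 0.035
grasp_force: 51.1
```

>>> play_rows(increments=[{"slide":[3,0,0],"angular":[0,0,0],"claw":-1},{"slide":[2,0,0],"angular":[0,0,0],"claw":-1},{"slide":[0,0,0],"angular":[0,0,0],"claw":-1}])

```text
time: 14.8
ee_pos: [0.4471, 0.0123, 0.0313]
tcp_rot: [-180.0, -0.0, 98.5]
wrist_force: [0.8, 0.3, -0.5]
opening: 0.0355
grasp_force: 51.1
```

>>> play_rows(increments=[{"slide":[3,0,0],"angular":[0,0,0],"claw":-1},{"slide":[2,0,0],"angular":[0,0,0],"claw":-1},{"slide":[0,0,0],"angular":[0,0,0],"claw":-1}])

```text
time: 15.1
ee_pos: [0.4464, 0.0172, 0.0313]
tcp_rot: [-180.0, -0.0, 98.5]
wrist_force: [0.4, 0.2, -1.0]
opening: 0.0355
grasp_force: 51.0
```

>>> play_rows(increments=[{"slide":[3,0,0],"angular":[0,0,0],"claw":-1},{"slide":[2,0,0],"angular":[0,0,0],"claw":-1},{"slide":[0,0,0],"angular":[0,0,0],"claw":-1}])

```text
time: 15.4
ee_pos: [0.4458, 0.0217, 0.0314]
tcp_rot: [-180.0, 0.1, 98.5]
wrist_force: [0.9, -4.2, -1.9]
opening: 0.0356
grasp_force: 50.7
```

>>> play_rows(increments=[{"slide":[1,0,0],"angular":[0,0,0],"claw":-1},{"slide":[1,0,0],"angular":[0,0,0],"claw":-1},{"slide":[0,0,0],"angular":[0,0,0],"claw":-1},{"slide":[0,0,0],"angular":[0,0,0],"claw":-1}])

```text
time: 15.8
ee_pos: [0.4456, 0.0232, 0.0314]
tcp_rot: [-180.0, 0.1, 98.5]
wrist_force: [0.4, -6.9, -1.9]
opening: 0.0353
grasp_force: 50.9
```

>>> play_rows(increments=[{"slide":[1,0,0],"angular":[0,0,0],"claw":-1},{"slide":[1,0,0],"angular":[0,0,0],"claw":-1},{"slide":[0,0,0],"angular":[0,0,0],"claw":-1},{"slide":[0,0,0],"angular":[0,0,0],"claw":-1}])

```text
time: 16.2
ee_pos: [0.4454, 0.0248, 0.0315]
tcp_rot: [-180.0, 0.1, 98.4]
wrist_force: [1.2, -8.7, -1.3]
opening: 0.0352
grasp_force: 50.8
```

>>> play_rows(increments=[{"slide":[1,0,0],"angular":[0,0,0],"claw":-1},{"slide":[1,0,0],"angular":[0,0,0],"claw":-1},{"slide":[0,0,0],"angular":[0,0,0],"claw":-1},{"slide":[0,0,0],"angular":[0,0,0],"claw":-1}])

```text
time: 16.6
ee_pos: [0.4451, 0.0265, 0.0315]
tcp_rot: [-180.0, 0.2, 98.4]
wrist_force: [1.3, -11.7, -1.2]
opening: 0.0354
grasp_force: 50.8
```

>>> play_rows(increments=[{"slide":[1,0,0],"angular":[0,0,0],"claw":-1},{"slide":[0,0,0],"angular":[0,0,0],"claw":-1},{"slide":[0,0,0],"angular":[0,0,0],"claw":-1}])

```text
time: 16.9
ee_pos: [0.445, 0.0273, 0.0315]
tcp_rot: [-180.0, 0.2, 98.4]
wrist_force: [2.0, -13.0, -1.0]
opening: 0.0356
grasp_force: 50.8
```

>>> play_rows(increments=[{"slide":[0,0,0],"angular":[0,0,0],"claw":0.0},{"slide":[0,0,0],"angular":[0,0,0],"claw":0.4},{"slide":[0,0,0],"angular":[0,0,0],"claw":0.8},{"slide":[0,0,0],"angular":[0,0,0],"claw":0.8},{"slide":[0,0,0],"angular":[0,0,0],"claw":0.8}])

```text
time: 17.4
ee_pos: [0.4448, 0.029, 0.0315]
tcp_rot: [180.0, -0.0, 98.5]
wrist_force: [0.1, 0.9, 0.4]
opening: 0.0772
grasp_force: 0.0
```

>>> play_rows(increments=[{"slide":[0,0,-10],"angular":[0,0,0],"claw":0.8},{"slide":[0,0,-20],"angular":[0,0,0],"claw":0.8},{"slide":[0,0,-30],"angular":[0,0,0],"claw":0.8},{"slide":[-30,0,-30],"angular":[0,0,0],"claw":0.8},{"slide":[-40,0,-40],"angular":[0,0,0],"claw":0.8},{"slide":[-40,0,-40],"angular":[0,0,0],"claw":0.8},{"slide":[-20,0,-30],"angular":[0,0,0],"claw":0.8},{"slide":[0,0,0],"angular":[0,0,0],"claw":0.8}])

```text
time: 18.2
ee_pos: [0.464, -0.0929, 0.2269]
tcp_rot: [179.7, 0.1, 98.3]
wrist_force: [-0.5, 0.6, 0.7]
opening: 0.0768
grasp_force: 0.0
```

```bash
python3 - <<'E'
from h import *
o=bot.get_obs(); print(o['ee_pos'],o['wrist_force'])
w,_=snap('wrist','w7.png'); s,_=snap('scene','scene7.png'); snap('top','top7.png')
a=cv2.imread('pics/scene7.png')[110:260,190:340]
cv2.imwrite('pics/c7.png',np.hstack([cv2.resize(cv2.imread('pics/w7.png'),(448,336)),cv2.resize(a,(336,336),interpolation=2)]))
E
```

```text
[ 0.46401799 -0.09286241  0.22691508] [-0.45377504  0.55756699  0.71558612]
```

View pics/c7.png

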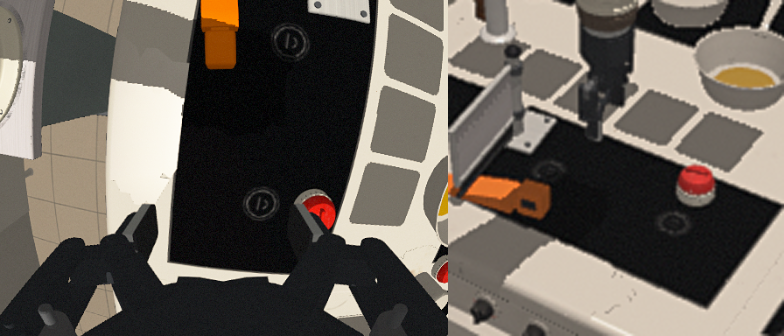

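The picture shows the wedge lying flat and square under the panel's outer half, with its grip on the right-hand side. The gripper is clear and the timer is untouched.

>>> play_rows(increments=[{"slide":[0,0,0],"angular":[0,0,0],"claw":0.8},{"slide":[0,0,0],"angular":[0,0,0],"claw":0.8},{"slide":[0,0,0],"angular":[0,0,0],"claw":0.8}])

```text
time: 18.65
ee_pos: [0.4624, -0.0901, 0.2216]
tcp_rot: [-179.9, -0.0, 98.5]
wrist_force: [-0.4, 0.5, -0.3]
opening: 0.0766
grasp_force: 0.0
```

```bash
python3 -c "
from workcell import bot
print(bot.job_done())"
```

```text
the job is handed in; nothing more can be done
None
```

I swung the guard against its stop, jammed the wedge under the panel's outer half with a push of about 13 N, let go and handed the job in at 18.7 s; no verdict came back, and the wedge's actual pressure on the strip was not measured.

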